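# Hold a flat bar home in the tacking jig

## Robot

A 6-joint arm with a two-finger parallel gripper is mounted at the origin on a cart in front of the work surface, level with it; the furniture and walls round the work are solid. World frame = base frame: x ahead of the robot, y to its left, z up, the work surface at z = 0. Lengths are in m, angles in rad, forces in N, time in s.
With the tool pointing down it reaches from about 0.3 to 0.775 m from the base axis. Payload 14.6 kg.
Tool frame: the origin (TCP) lies at the very end of the fingers, on their centre line; the grasp point (between the pads) lies 19 mm behind it; z points along the fingers, y is the line along which they close (so a half turn about z gives the same grasp; the last joint's range is limited). The gripper opens to 94 mm and grips with 3 to 60 N. Pads are 16 mm wide; open, the fingers measure 119 mm over their backs; the gripper's body (75 mm by 177 mm) begins 78 mm behind the grasp point.
Start: joints at [1.043, 0.3, 1.521, -0, 1.321, -0.067], TCP at [0.245, 0.493, 0.205] pointing down, gripper open.
Joint ranges: [-3.03, 3.03], [-0.79, 2.21], [0.23, 2.52], [-1.04, 4.18], [0, 3.07], [-2.55, 2.55]. Speed limits (rad/s): [2.22, 2.22, 2.57, 3.14, 3.14, 3.14].

## Interface

Orientations are given as [roll, pitch, yaw] about the fixed x, y, z axes, in that order (R = Rz(yaw) Ry(pitch) Rx(roll)).
In Python, from station import * gives the robot as it stands.
- The arm moves only by the tool jog_arm, never from a script. Its argument "rows" is a list of rows, each a list of 3 entries, a list of its own where there are three numbers: the shift along the tool's x, y, z in m, then the turn about the tool's z in degrees, then the finger opening in m, from 0 to 0.094. A call has 1 to 12 rows; each row shifts and turns the commanded pose from where the row before left it, along the tool's axes as they then stand; what a row does not reach is not made up. A row lasts 1/12 s, in which the tool goes at most 41.7 mm and 7.16 degrees, less where a joint would pass 70% of its speed; a pose out of reach is approached as far as the arm can. A call is refused whole if a number of a shift passes 0.0417 or a number of a turn 7.16, either way. A call with a gripper value outside its range is refused whole. The fingers move at their own pace and stop on an object; "squeeze" is the grip in N (left out, the last holds). Time passes only in rows, so rows that do not move let the fingers close. It gives the time, the measured TCP pose, the force, the opening and the grip force at its end, in the units of the state.
- get_obs(): the state, without advancing time (a new reading comes with each control period).
- camera(name): name is "scene" or "top" or "wrist"; returns a dict with "image" (480x640x3 uint8, red, green, blue), "range_z" (480x640 float32, m along the optical axis (not along the pixel's ray), 0 where there is no reading), "K" (3x3 intrinsics, pixels), "world_from_camera" (4x4, takes a point from camera to world coordinates); the wrist camera has in their place "T_tool_cam" (4x4, takes a point from camera to tool coordinates, whose origin is the TCP and whose axes are the flange's). Camera axes: x right, y up, looking along -z (the intrinsics and any distortion apply to the point x, -y, -z); pixel columns grow to the right and rows downward; lengths in m; the calibration is good to about 2 mm. A picture is of the moment at which its call begins: read the wrist's pose just before it.
- hand_in(): hands the job in; it is judged then, once.
Trained networks look in a picture, given as the dict that the camera call returned (one of the last four; its "shot" number tells which), for a name from the list of things; names that differ only in an ending like _2 or _b are one class to them, and where a whole thing is asked for, a point or a joint stands for the part that bears it (a point fixed in the world has none). Each returns a list of dicts, best first, with "p" (0 to 1); they miss things now and then, are a little off and sometimes report something else, mostly with a low value. They report only what shows in the picture. A call takes as long as a camera call.
- search_frame(label, picture): "at" ([column, row] as shares, 0 to 1, of the picture: columns of its width, rows of its height, amid what is visible of it).
- spot_point(label, picture): "at" ([column, row] as shares, 0 to 1, of the picture: columns of its width, rows of its height: a listed point, or the origin of a listed thing).
The state is a dict: "time_s": time; "qpos": joint angles; "joint_vel": joint speeds; "tau": joint torques, N m; "ee_pos": TCP position; "eef_rot": TCP orientation; "force": force on the tool from outside, world axes, zero at the start; "moment": the same for the moment, N m; "grip_width": finger opening in m; "grip_force": force on a finger pad.
Only numpy, scipy, OpenCV 4.12 (cv2) and the standard library are available. Lean on these libraries where they do the work, as an engineer would, in place of code of your own. Each camera call takes 0.05 s, during which the arm holds its last target. There are 200 camera calls.

## Task

Set up the tacking jig: first plug the loose square-shanked end stop fully into the square hole of the jig's bed and let go of it. Then lay the flat bar on the bed with its long edge along the side of the stop and slide its end in under the hold-down lip, until it has pushed the sprung earth contact all the way back and butts on the back stop. Finish while still holding the bar pressed home there, ready to be tacked; leave the other tools where they lie.

Things in the scene. Friction and masses are not known exactly. Their poses are not given: they have to be found in the camera images.
- jig: Fixed dark steel jig. x: the way the bar goes in; y left, z up. Origin: underside of the bed, mid-lane, below the back stop's face. Bed 25 mm thick, x -105 to +25, y -58 to +42 mm. A bright hold-down lip bridges its far end: x -12 to +25 mm (upturned lead-in nose out to x = -22), slot under it 11 mm high; its screws top out 24 mm above the bed. The back stop closes the slot at x = 0.
- jig_home (a point): Point on the bed's top at the face of the back stop, mid-lane (jig frame 0, 0, 25 mm); axes as the jig's. When the bar is home, one end stands here; its centre is 85 mm before this point (toward -x), at y = 0, 4 mm above it.
- jig_socket (a point): Centre of the mouth of the square hole in the bed, level with the bed's top (jig frame -48, -27, 25 mm). Hole 25.6 mm square, sides along the jig's x and y, 23 mm deep, sharp-edged. The lip begins 26 mm beyond its centre (+x).
- stop_head (a point): Centre of the head of the loose end stop, a steel block of 0.3 kg standing upright on the table: head 34 x 34 x 26 mm high, square shank below it 24 x 24 x 22 mm long, tapering to 19 mm at the foot; x, y along the sides. Foot 35 mm below this point. Fits in any quarter turn; fully in, the head rests on the bed, this point 13 mm above it, and its +y side (jig frame) edges the lane at y = -10 mm.
- bar_center (a point): Centre of the loose flat bar, a grey steel off-cut 20 mm wide, 170 mm long, 8 mm thick, 0.17 kg, lying flat on the table. y runs along it, x across it, z up. Either end may go in. Gripped across its width 3 to 12 mm behind its centre (away from the end that goes in), it is held over the bed, clear of the end stop; pressed down beyond the bed's edge it would tip.
- earth_shoe (a joint): Travel of the sprung brass earth contact in the middle of the back stop: 0 at rest, its 11 mm wide face 8 mm out in front of the back stop; 0.008 m when pushed flush, the bar then butting on the back stop. The spring pushes back with about 3 N at first and 8 N at the end, and pushes the bar out if it is let go.
- pliers: Blue pliers, 176 mm long, 13 mm high, lying near the front of the table: leave alone. Origin in the middle of the underside.
- marker: Paint marker, 123 mm long, 17 mm thick, lying to the left of the jig: leave alone. Origin in the middle of the underside.
- soapstone: Soapstone stick, 12 x 105 x 9 mm, lying beyond the jig to the right: leave alone. Origin in the middle of the underside.

How it is judged:
By the outcome, as a careful person would: the job done as asked, in the order asked, and still so for the second after the job is handed in, while the arm keeps its last pose, push and grip.
It also fails if it takes over 66 s, if anything falls off the work surface, if the arm or the gripper's body presses on something with over 40 N, if the wrist force passes 120 N, or if a joint passes its speed limit or range.

## Working session

There is one attempt and no reset: what is moved stays moved. The work goes in short steps, Python scripts to look and compute and a tool call to move; the robot and the scene stay as the last step left them, time stands still between calls to the robot, and variables do not carry over. Pictures are saved under pics/ and viewed, at most 10 in all, crops included, and the job is handed in when it is done.

Besides the shell and the picture viewer there is one more tool, called after "Emit:" by a JSON object that holds its "method" and its "body". jog_arm: Moves the arm, as the interface text tells. Its arguments: {"type":"object","properties":{"rows":{"type":"array","items":{"type":"array"}},"squeeze":{"type":"number"}},"required":["rows"]}

```bash
ls; mkdir -p pics; cat > h.py <<'E'
from station import *
import numpy as np, cv2
from scipy.spatial.transform import Rotation as R
def snap(n,f=None):
    o=get_obs(); c=camera(n)
    if n=="wrist":
        T=np.eye(4);T[:3,:3]=R.from_euler('xyz',o["eef_rot"]).as_matrix();T[:3,3]=o["ee_pos"]
        c["W"]=T@np.array(c["T_tool_cam"])
    else: c["W"]=np.array(c["world_from_camera"])
    if f: cv2.imwrite("pics/"+f+".png",c["image"][:,:,::-1])
    return c
def ray(c,u,v):
    K=np.array(c["K"]); d=np.array([(u-K[0,2])/K[0,0],-(v-K[1,2])/K[1,1],-1.])
    return c["W"][:3,:3]@d, c["W"][:3,3]
def atz(c,u,v,z):
    d,o=ray(c,u,v); return o+d*(z-o[2])/d[2]
def atr(c,u,v):
    d,o=ray(c,u,v); r=c["range_z"]; v0,u0=int(v),int(u); w=r[max(v0-1,0):v0+2,max(u0-1,0):u0+2]; w=w[w>0]
    return o+d*np.median(w) if len(w) else None
def cloud(c):
    K=np.array(c["K"]); r=c["range_z"]; v,u=np.mgrid[:480,:640]
    p=np.stack([(u-K[0,2])/K[0,0]*r,-(v-K[1,2])/K[1,1]*r,-r],-1)
    p=p@c["W"][:3,:3].T+c["W"][:3,3]; p[r<=0]=np.nan; return p
E
python3 - <<'E'
from h import *
np.set_printoptions(precision=4,suppress=True)
print(get_obs())
for n in("top","scene"):
    c=snap(n,n+"0"); print(n,np.array(c["K"]).tolist(),c["W"],[k for k in c])
    for l in("jig_home","jig_socket","stop_head","bar_center","pliers","marker","soapstone","jig"):
        for d in spot_point(l,c)[:2]:
            u,v=d["at"][0]*640,d["at"][1]*480
            print(l,round(d["p"],2),round(u),round(v),atr(c,u,v))
E
```

```text
pics
{'time_s': 0.0, 'qpos': array([ 1.0434,  0.3005,  1.5216, -0.    ,  1.3207, -0.0666]), 'joint_vel': array([-0.0001,  0.    , -0.0009, -0.0002,  0.0003,  0.0011]), 'tau': array([  0.0004, -53.1804, -35.2743,   0.0709,   0.0244,  -0.0001]), 'ee_pos': array([0.2444, 0.4924, 0.2049]), 'eef_rot': array([-3.1404, -0.0001,  2.6808]), 'force': array([-0.0656,  0.0039, -0.0402]), 'moment': array([ 0.0305, -0.0008, -0.0485]), 'grip_force': 0.0, 'grip_width': 0.09401375899112735}
top [[597.8140100873737, 0.0, 312.19351220057314], [0.0, 597.8140100873737, 242.02274790068893], [0.0, 0.0, 1.0]] [[ 0.0066  0.9905 -0.1377  0.4726]
 [-0.9999  0.0085  0.0129 -0.0062]
 [ 0.0139  0.1376  0.9904  0.8953]
 [ 0.      0.      0.      1.    ]] ['image', 'range_z', 'K', 'world_from_camera', 'shot', 'W']
jig_home 0.88 282 241 [0.5915 0.0257 0.0429]
jig_socket 0.92 287 281 [0.5378 0.0198 0.002 ]
stop_head 0.57 219 336 [0.4562 0.1118 0.0486]
bar_center 0.86 411 191 [ 0.6763 -0.1672  0.0075]
pliers 0.61 320 392 [ 0.3756 -0.0305 -0.0004]
marker 0.96 198 233 [0.6079 0.1534 0.0072]
marker 0.58 287 280 [0.5393 0
[... 222 characters left out ...]
271, 236.3089882138069], [0.0, 0.0, 1.0]] [[-0.8868  0.3594 -0.2907  0.3186]
 [-0.4619 -0.6639  0.5881  0.5377]
 [ 0.0184  0.6558  0.7547  0.7261]
 [ 0.      0.      0.      1.    ]] ['image', 'range_z', 'K', 'world_from_camera', 'shot', 'W']
jig_home 0.61 317 251 [0.582  0.042  0.0427]
jig_socket 0.95 345 259 [0.5437 0.0065 0.0026]
jig_socket 0.58 318 257 [0.5797 0.0418 0.0271]
stop_head 0.58 367 317 [0.45   0.1254 0.0487]
stop_head 0.36 316 260 [0.5789 0.0497 0.0258]
bar_center 0.9 323 177 [ 0.6762 -0.1595  0.0085]
pliers 0.86 439 281 [ 0.378  -0.0294 -0.0001]
marker 0.84 267 311 [0.6046 0.1688 0.0115]
soapstone 0.77 254 194 [ 0.7715 -0.0497  0.0102]
jig 0.68 318 259 [0.577  0.0453 0.0254]
```

View pics/top0.png

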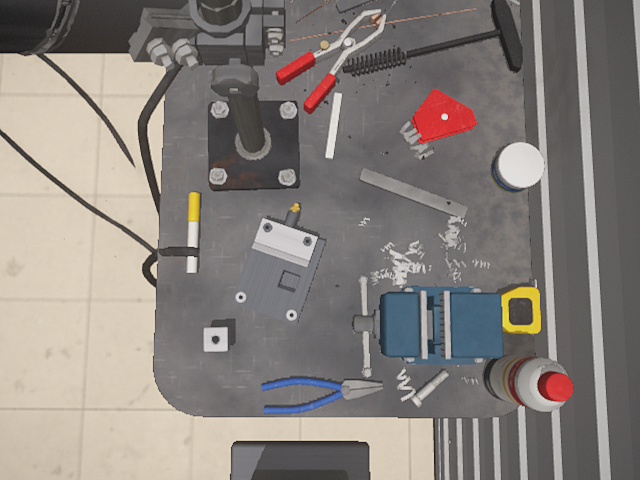

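```bash
python3 - <<'E'
from h import *
np.set_printoptions(precision=4,suppress=True)
c=snap("top"); p=cloud(c)
def rect(name,u0,u1,v0,v1,z0,z1):
    q=p[v0:v1,u0:u1].reshape(-1,3); q=q[(q[:,2]>z0)&(q[:,2]<z1)]
    r=cv2.minAreaRect((q[:,:2]*1000).astype(np.float32)); print(name,len(q),r,np.median(q[:,2]))
rect("stop",180,260,300,375,.04,.06)
rect("bar",350,470,130,260,.004,.02)
rect("bed",200,380,180,360,.02,.03)
rect("lip",200,380,180,360,.034,.046)
E
```

```text
stop 605 ((451.97021484375, 116.52225494384766), (34.11461639404297, 33.667930603027344), 1.7938066720962524) 0.04789845341128418
bar 2378 ((671.5872192382812, -168.08084106445312), (202.46011352539062, 184.55349731445312), 0.6178256869316101) 0.008458717625979606
bed 4046 ((581.5571899414062, 40.13897705078125), (233.6713104248047, 154.7531280517578), 8.038064956665039) 0.025104091737921108
lip 2090 ((547.6085815429688, 43.68994140625), (156.908447265625, 251.00938415527344), 23.213115692138672) 0.0428906090449771
```

The top view shows the stop at (216,339), the bar from (362,174) to (466,210), and the jig around (283,260) with its hole at (289,281). The lip is at (285,240). A post stands at (255,145) and a vice at (440,325).

```bash
python3 - <<'E'
from h import *
np.set_printoptions(precision=4,suppress=True)
def comp(p,seed,z0,z1,k=0):
    m=((p[...,2]>z0)&(p[...,2]<z1)).astype(np.uint8)
    if k: m=cv2.morphologyEx(m,cv2.MORPH_OPEN,np.ones((k,k)))
    n,l=cv2.connectedComponents(m); q=p[l==l[seed[1],seed[0]]]
    return q, l[seed[1],seed[0]]
for n,S in(("top",dict(bar=(411,191),bed=(260,280),lip=(283,238),stop=(213,335))),("scene",dict(bar=(323,177),lip=(317,251),stop=(367,317)))):
    c=snap(n); p=cloud(c)
    for nm,z in(("bar",(.004,.014)),("bed",(.02,.03)),("lip",(.036,.047)),("stop",(.042,.055))):
        if nm not in S: continue
        q,l=comp(p,S[nm],*z,3)
        r=cv2.minAreaRect((q[:,:2]*1000).astype(np.float32))
        w,v=np.linalg.eigh(np.cov((q[:,:2]-q[:,:2].mean(0)).T)); a=np.degrees(np.arctan2(v[1,1],v[0,1]))
        print(n,nm,l,len(q),r,q.mean(0),"pca",a,np.sqrt(w*12)*1000)
    # obstacle heights
    if n=="top":
        for nm,u,v in(("post",240,80),("post2",255,145),("vice",400,325),("viceh",364,320),("redmag",445,115),("can",518,165),("bigpost",220,20)): print(nm,p[v,u])
E
```

```text
top bar 26 1447 ((672.0694580078125, -170.8748779296875), (170.36776733398438, 21.643577575683594), 69.6019515991211) [ 0.6719 -0.1708  0.008 ] pca 69.34928152766939 [ 20.4065 169.067 ]
top bed 43 3925 ((549.373779296875, 31.515579223632812), (99.9499740600586, 129.83399963378906), 71.1293716430664) [0.53   0.0367 0.0252] pca 108.94931605701585 [ 93.5822 112.573 ]
top lip 28 1840 ((597.7337646484375, 19.70229721069336), (84.84430694580078, 63.625736236572266), 70.97774505615234) [0.5903 0.0224 0.0429] pca 69.73822189444748 [50.7516 81.8958]
top stop 39 601 ((452.0587463378906, 116.59529113769531), (33.73089599609375, 33.65119552612305), 3.0882229804992676) [0.4519 0.1164 0.048 ] pca 81.64016363493818 [33.722  34.2845]
post [0.6824 0.0508 0.4012]
post2 [0.7284 0.0661 0.0626]
vice [ 0.4735 -0.1303  0.1179]
viceh [ 0.48   -0.0884  0.0726]
redmag [ 0.7914 -0.2188  0.0217]
can [ 0.7081 -0.3194  0.0437]
bigpost [0.7251 0.0661 0.4242]
scene bar 24 616 ((673.61083984375, -167.43667602539062), (169.89376831054688, 24.26921844482422), 70.09085845947266) [ 0.6745 -0.1637  0.0084] pca 69.59636994561126 [ 21.812  166.9219]
scene lip 19 999 ((602.2618408203125, 20.840213775634766), (86.20545959472656, 71.33406066894531), 71.62480163574219) [0.5923 0.0268 0.0433] pca 67.43224001973975 [53.6386 81.5077]
scene stop 14 438 ((453.3005676269531, 119.27989196777344), (34.10371017456055, 35.332218170166016), 1.4193254709243774) [0.4525 0.1202 0.0483] pca 78.01714082753475 [33.6517 35.7019]
```

View pics/scene0.png

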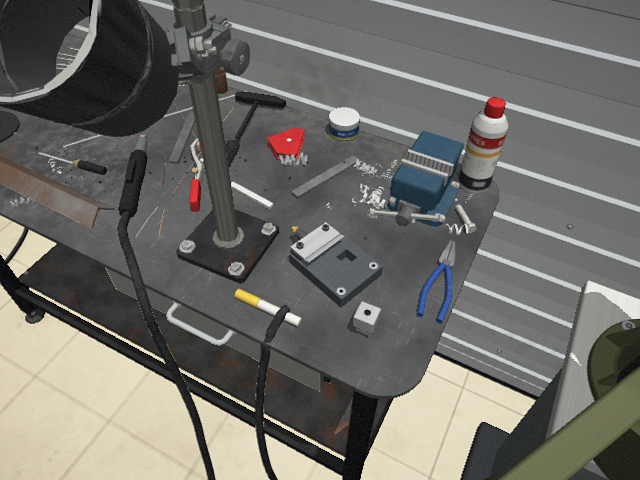

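Emit:
{"method": "jog_arm", "body": {"rows": [[[-0.032,-0.022,0.004],0,0.07],[[-0.032,-0.022,0.004],0,0.07],[[-0.032,-0.022,0.004],0,0.07],[[-0.032,-0.022,0.004],0,0.07],[[-0.032,-0.022,0.004],0,0.07],[[-0.032,-0.022,0.004],0,0.07],[[-0.032,-0.022,0.004],0,0.07],[[-0.032,-0.022,0.004],0,0.07],[[-0.032,-0.022,0.004],0,0.07],[[-0.032,-0.022,0.004],0,0.07],[[-0.032,-0.022,0.004],0,0.07],[[0,0,0],0,0.07]]}}

```text
time_s: 2.05
ee_pos: [0.4542, 0.1147, 0.1609]
eef_rot: [-3.141, 0.0, 2.676]
force: [-0.0, 0.6, -0.2]
grip_width: 0.07
grip_force: 0.0
```

Emit:
{"method": "jog_arm", "body": {"rows": [[[0,0,0],-7.1,0.07],[[0,0,0],-7.1,0.07],[[0,0,0],-7.1,0.07],[[0,0,0],-7.1,0.07],[[0,0,0],0,0.07],[[0,0,0],0,0.07]]}}

```text
time_s: 2.55
ee_pos: [0.4522, 0.1195, 0.1615]
eef_rot: [3.142, 0.0, -3.111]
force: [0.6, -0.3, 0.7]
grip_width: 0.0702
grip_force: 0.0
```

```bash
cat >> h.py <<'E'
np.set_printoptions(precision=4,suppress=True)
def delta(t,yaw=None):
    "tool-frame shift (mm) to world t and turn (deg)"
    o=get_obs(); M=R.from_euler('xyz',o["eef_rot"]).as_matrix()
    s=M.T@(np.array(t)-o["ee_pos"])*1000
    y=np.degrees(o["eef_rot"][2]); print("t",o["time_s"],"pos",o["ee_pos"],"yaw",y,"q",o["qpos"],"F",o["force"])
    print("tool shift mm",s,"turn",None if yaw is None else (y-yaw+180)%360-180)
def comp(p,seed,z0,z1,k=3):
    m=((p[...,2]>z0)&(p[...,2]<z1)).astype(np.uint8)
    if k: m=cv2.morphologyEx(m,cv2.MORPH_OPEN,np.ones((k,k)))
    n,l=cv2.connectedComponents(m); q=p[l==l[seed[1],seed[0]]]
    r=cv2.minAreaRect((q[:,:2]*1000).astype(np.float32)); return q,r
E
python3 - <<'E'
from h import *
delta([.452,.1165,.15],182)
c=snap("wrist","w1"); print(c["W"])
for l in("stop_head","jig_socket"):
  for d in spot_point(l,c)[:2]:
    u,v=d["at"][0]*640,d["at"][1]*480
    P=atr(c,u,v); print(l,d["p"],u,v,P)
    if l=="stop_head" and d["p"]>.4:
        q,r=comp(cloud(c),(int(u),int(v)),.042,.055); print(len(q),r,q.mean(0))
E
```

```text
t 2.55 pos [0.4522 0.1195 0.1615] yaw -178.22612743001375 q [ 0.18    0.1606  1.7998  0.      1.1811 -1.4218] F [ 0.6128 -0.3162  0.713 ]
tool shift mm [ 0.2807 -2.9827 11.4978] turn -0.22612743001377567
[[-0.0312 -0.9696 -0.2427  0.381 ]
 [ 0.9995 -0.0303 -0.0074  0.1186]
 [-0.0002 -0.2428  0.9701  0.3413]
 [ 0.      0.      0.      1.    ]]
stop_head 0.74 309.312 234.28799999999998 [0.4504 0.1169 0.0491]
1453 ((451.2705078125, 117.5884017944336), (33.806678771972656, 33.56526565551758), 2.3365561962127686) [0.4506 0.1178 0.0484]
jig_socket 0.6 206.91199999999998 309.024 [0.4425 0.0781 0.216 ]
```

Emit:
{"method": "jog_arm", "body": {"rows": [[[0.001,-0.002,0.025],-0.5,0.07],[[0,0,0.03],0,0.07],[[0,0,0.03],0,0.07],[[0,0,0.025],0,0.07],[[0,0,0.015],0,0.07],[[0,0,0.01],0,0.07],[[0,0,0],0,0.07],[[0,0,0],0,0.07],[[0,0,0],0,0.03],[[0,0,0],0,0.03],[[0,0,0],0,0.02],[[0,0,0],0,0.02]], "squeeze": 40}}

```text
time_s: 3.7
ee_pos: [0.4516, 0.1174, 0.027]
eef_rot: [3.141, 0.001, -3.098]
force: [-0.7, -0.7, -0.6]
grip_width: 0.0468
grip_force: 0.0
```

Emit:
{"method": "jog_arm", "body": {"rows": [[[0,0,0],0,0.02],[[0,0,0],0,0.02],[[0,0,0],0,0.02],[[0,0,0],0,0.02],[[0,0,0],0,0.02]]}}

```text
time_s: 4.12
ee_pos: [0.4514, 0.1173, 0.0266]
eef_rot: [3.142, 0.0, -3.098]
force: [-0.9, 0.1, 4.0]
grip_width: 0.0337
grip_force: 39.9
```

Emit:
{"method": "jog_arm", "body": {"rows": [[[0,0,-0.02],0,0.02],[[0,0,-0.03],0,0.02],[[-0.01,-0.01,-0.03],0,0.02],[[-0.02,-0.015,-0.03],0,0.02],[[-0.02,-0.015,0],0,0.02],[[-0.007,-0.01,0],0,0.02],[[0,0,0],7.1,0.02],[[0,0,0],7.1,0.02],[[0,0,0],7.1,0.02],[[0,0,0],0,0.02],[[0,0,0],0,0.02],[[0,0,0],0,0.02]]}}

```text
time_s: 5.12
ee_pos: [0.51, 0.0699, 0.1358]
eef_rot: [-3.141, -0.001, 2.818]
force: [0.7, 0.2, -3.3]
grip_width: 0.0336
grip_force: 39.9
```

```bash
python3 - <<'E'
from h import *
delta([.5357,.0161,.10],161.1)
c=snap("wrist","w2"); p=cloud(c)
for l in("jig_socket","jig_home","stop_head"):
  for d in spot_point(l,c)[:2]:
    u,v=d["at"][0]*640,d["at"][1]*480
    print(l,d["p"],u,v,atr(c,u,v),atz(c,u,v,.025 if l[0]=='j' else .05))
E
```

```text
t 5.1167 pos [0.51   0.0699 0.1358] yaw 161.4491219992811 q [ 0.065   0.2928  1.7006 -0.      1.1494 -1.182 ] F [ 0.73    0.1599 -3.2773]
tool shift mm [-41.5214 -42.7946  35.8148] turn 0.34912199928109544
jig_socket 0.75 265.728 282.71999999999997 [0.4927 0.0522 0.1605] [0.5365 0.0162 0.025 ]
jig_home 0.88 296.512 330.0 [0.5801 0.0315 0.0443] [0.5898 0.027  0.025 ]
jig_home 0.37 314.304 290.784 [0.5052 0.0727 0.1579] [0.5578 0.0553 0.025 ]
stop_head 0.62 310.71999999999997 290.01599999999996 [0.5041 0.0712 0.1583] [0.5463 0.056  0.05  ]
```

View pics/w2.png

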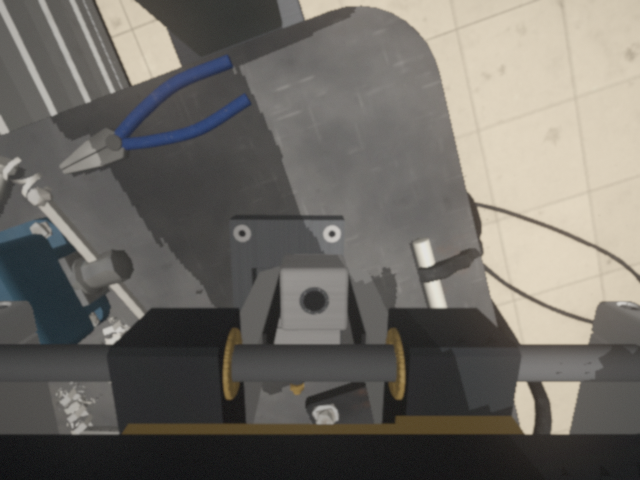

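The wrist view shows the held stop head at (314,298), and the bed's front edge at row ~217 (columns 231–344) with its two bolts. The hole itself is mostly hidden by the finger near (262,275), so I fit the bed from its edges.

```bash
python3 - <<'E'
from h import *
c=snap("wrist"); p=cloud(c)
m=((p[...,2]>.015)&(p[...,2]<.032)).astype(np.uint8); m[:205]=0; m[:,:215]=0;m[:,355:]=0
a=[];
for u in range(245,332,3):
    v=np.where(m[205:240,u])[0]
    if len(v): a.append((u,205+v[0]))
L=[];Rr=[]
for v in range(225,262,2):
    w=np.where(m[v])[0]
    if len(w): L.append((w[0],v)); Rr.append((w[-1],v))
yaws=[]
W=lambda s:np.array([atz(c,u,v,.025)[:2] for u,v in s])
for n,s in(("front",a),("left",L),("right",Rr)):
    q=W(s); vx,vy,x0,y0=cv2.fitLine(q.astype(np.float32),cv2.DIST_HUBER,0,.01,.01).ravel()
    print(n,len(q),np.degrees(np.arctan2(vy,vx)),(x0,y0),s[0],s[-1])
# jig from prior yaw
for yaw in(-18.9,-18.5):
    r=np.radians(yaw); X=np.array([np.cos(r),np.sin(r)]);Y=np.array([-X[1],X[0]])
    f=np.median(W(a)@X); l=np.median(W(L)@Y); rr=np.median(W(Rr)@Y)
    print(yaw,"width",(rr-l),"origin",X*(f+.105)+Y*((l+.058+rr-.042)/2),"socket",X*(f+.057)+Y*((l+rr)/2+.008-.027))
q,r=comp(p,(300,285),p[285,300,2]-.006,p[285,300,2]+.006); print("head",r,q[:,2].mean())
E
```

```text
front 29 71.304306 (np.float32(0.48832563), np.float32(0.060542904)) (245, np.int64(217)) (329, np.int64(217))
left 19 -18.21689 (np.float32(0.49311295), np.float32(-0.00084543566)) (np.int64(229), 225) (np.int64(231), 261)
right 19 -89.34238 (np.float32(0.5203865), np.float32(0.083279505)) (np.int64(344), 225) (np.int64(281), 261)
-18.9 width 0.0992327142777692 origin [0.588  0.0275] socket [0.5339 0.0175]
-18.5 width 0.09919217307604261 origin [0.5882 0.0281] socket [0.5341 0.0177]
head ((509.8486022949219, 70.93627166748047), (57.65474319458008, 34.12788009643555), 71.52497100830078) 0.1583406742934235
```

Emit:
{"method": "jog_arm", "body": {"rows": [[[-0.01,-0.011,0],0.2,0.02],[[-0.01,-0.011,0],0,0.02],[[-0.01,-0.011,0],0,0.02],[[-0.01,-0.01,0.01],0,0.02],[[0,0,0.02],0,0.02],[[0,0,0.02],0,0.02],[[0,0,0.015],0,0.02],[[0,0,0.013],0,0.02],[[0,0,0],0,0.02],[[0,0,0],0,0.02],[[0,0,0],0,0.02]]}}

```text
time_s: 6.28
ee_pos: [0.5347, 0.0161, 0.059]
eef_rot: [3.141, 0.001, 2.81]
force: [0.3, 0.2, -3.1]
grip_width: 0.0339
grip_force: 39.9
```

```bash
python3 - <<'E'
from h import *
delta([.5347,.0167,.052],161.2)
c=snap("top"); cv2.imwrite("pics/t2.png",cv2.resize(c["image"][200:350,210:370,::-1],None,fx=4,fy=4,interpolation=cv2.INTER_CUBIC))
c=snap("scene");cv2.imwrite("pics/s2.png",cv2.resize(c["image"][190:320,260:420,::-1],None,fx=4,fy=4,interpolation=cv2.INTER_CUBIC))
E
```

```text
t 6.2833 pos [0.5347 0.0161 0.059 ] yaw 161.0087728854543 q [-0.0384  0.4356  1.7059 -0.      0.9993 -1.2777] F [ 0.3263  0.2435 -3.0995]
tool shift mm [0.2072 0.5747 6.9696] turn -0.19122711454568275
```

View pics/s2.png

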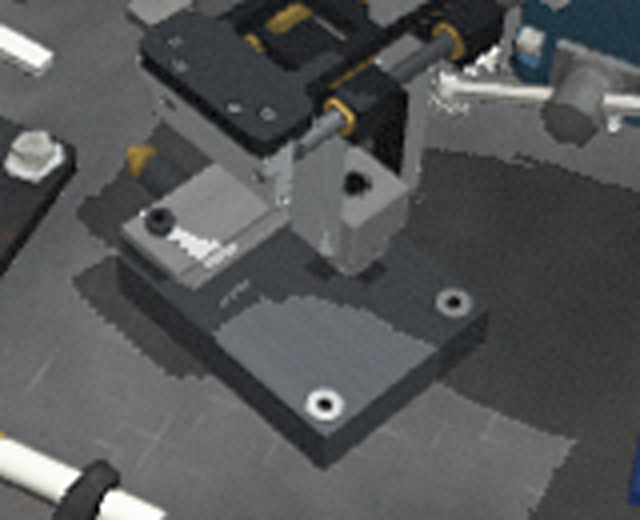

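The crop shows the shank's foot at (347,268) above the hole, with dark hole corners either side at (320,268) and (370,270), so it looks aligned. I'll descend gently.

Emit:
{"method": "jog_arm", "body": {"rows": [[[0,0.0005,0.004],0,0.02],[[0,0,0.003],0,0.02],[[0,0,0.003],0,0.02],[[0,0,0.002],0,0.02],[[0,0,0],0,0.02],[[0,0,0],0,0.02]]}}

```text
time_s: 6.88
ee_pos: [0.5344, 0.0166, 0.0463]
eef_rot: [-3.141, -0.0, 2.81]
force: [-0.6, -0.1, -3.5]
grip_width: 0.0339
grip_force: 39.9
```

Emit:
{"method": "jog_arm", "body": {"rows": [[[0,0,0.003],0,0.02],[[0,0,0.003],0,0.02],[[0,0,0.002],0,0.02],[[0,0,0],0,0.02],[[0,0,0],0,0.02]]}}

```text
time_s: 7.3
ee_pos: [0.5346, 0.0166, 0.0384]
eef_rot: [-3.142, 0.0, 2.81]
force: [1.3, -0.9, -4.5]
grip_width: 0.0336
grip_force: 39.9
```

Emit:
{"method": "jog_arm", "body": {"rows": [[[0,0,0.003],0,0.02],[[0,0,0.002],0,0.02],[[0,0,0.0015],0,0.02],[[0,0,0],0,0.02],[[0,0,0],0,0.02]]}}

```text
time_s: 7.72
ee_pos: [0.5345, 0.0166, 0.0318]
eef_rot: [-3.142, 0.0, 2.81]
force: [2.8, -1.7, -5.8]
grip_width: 0.0335
grip_force: 39.9
```

Emit:
{"method": "jog_arm", "body": {"rows": [[[-0.0003,0,0.0015],0,0.02],[[0,0,0.0015],0,0.02],[[0,0,0],0,0.02],[[0,0,0],0,0.02]]}}

```text
time_s: 8.05
ee_pos: [0.5348, 0.0165, 0.0295]
eef_rot: [-3.141, 0.0, 2.81]
force: [-2.1, -0.6, 5.1]
grip_width: 0.0335
grip_force: 40.0
```

Emit:
{"method": "jog_arm", "body": {"rows": [[[0,0,0.001],0,0.02],[[0,0,0],0,0.02],[[0,0,0],0,0.055],[[0,0,0],0,0.055],[[0,0,0],0,0.055],[[0,0,0],0,0.055],[[0,0,-0.01],0,0.055],[[0,0,-0.02],0,0.055],[[0,0,-0.03],0,0.055],[[0,0,-0.03],0,0.055],[[0,0,-0.03],0,0.055],[[0,0,-0.03],0,0.055]]}}

```text
time_s: 9.05
ee_pos: [0.5344, 0.0166, 0.1802]
eef_rot: [3.141, 0.0, 2.81]
force: [-0.5, 0.3, 0.0]
grip_width: 0.0549
grip_force: 0.0
```

Emit:
{"method": "jog_arm", "body": {"rows": [[[-0.032,-0.0208,0],0,0.055],[[-0.032,-0.0208,0],0,0.055],[[-0.032,-0.0208,0],0,0.055],[[-0.032,-0.0208,0],0,0.055],[[-0.032,-0.0208,0],0,0.055],[[-0.031,-0.0208,0],0,0.055],[[0,0,0],7.1,0.055],[[0,0,0],7.1,0.055],[[0,0,0],7.1,0.055],[[0,0,0],7.1,0.055],[[0,0,0],7.1,0.055],[[0,0,0],7.1,0.055]]}}

```text
time_s: 10.05
ee_pos: [0.6746, -0.1636, 0.1786]
eef_rot: [-3.142, -0.0, 2.06]
force: [-0.2, -0.3, -0.4]
grip_width: 0.0548
grip_force: 0.0
```

Emit:
{"method": "jog_arm", "body": {"rows": [[[0,0,0.01],7.1,0.055],[[0,0,0.01],7.1,0.055],[[0,0,0.01],7.1,0.055],[[0,0,0.01],7.1,0.055],[[0,0,0.01],7.1,0.055],[[0,0,0.01],7.1,0.055],[[0,0,0.01],6,0.055],[[0,0,0],0,0.055],[[0,0,0],0,0.055]]}}

```text
time_s: 10.8
ee_pos: [0.6746, -0.1636, 0.1083]
eef_rot: [-3.141, 0.0, 1.222]
force: [-0.5, 0.1, -0.2]
grip_width: 0.055
grip_force: 0.0
```

```bash
python3 - <<'E'
from h import *
delta([.675,-.1635,.002],69.5)
c=snap("wrist","w3"); p=cloud(c)
for d in spot_point("bar_center",c)[:2]:
    u,v=d["at"][0]*640,d["at"][1]*480
    print(d["p"],u,v,atr(c,u,v))
    q,r=comp(p,(int(u),int(v)),.004,.015); print(len(q),r,q.mean(0))
c=snap("top"); p=cloud(c)
for d in spot_point("stop_head",c)[:1]:
    u,v=d["at"][0]*640,d["at"][1]*480; print("stop",d["p"],u,v,atr(c,u,v)); q,r=comp(p,(int(u)-4,int(v)-4),.046,.06); print(len(q),r,q.mean(0))
q,r=comp(p,(255,280),.02,.03);print("bed",r,q[:,2].mean(),len(q))
cv2.imwrite("pics/t3.png",cv2.resize(c["image"][200:350,210:370,::-1],None,fx=4,fy=4,interpolation=cv2.INTER_CUBIC))
E
```

```text
t 10.8 pos [ 0.6746 -0.1636  0.1083] yaw 69.99384723358797 q [-0.2906  0.7064  1.1492  0.      1.2866  0.0585] F [-0.4791  0.0557 -0.2423]
tool shift mm [  0.1964   0.4406 106.26  ] turn 0.4938472335879851
0.69 315.52 244.704 [ 0.6732 -0.1677  0.0084]
4620 ((670.675048828125, -169.21600341796875), (170.45382690429688, 23.676898956298828), 69.1262435913086) [ 0.6744 -0.1637  0.0085]
stop 0.97 289.728 278.208 [0.5381 0.0142 0.0512]
570 ((535.2067260742188, 16.315628051757812), (34.0933952331543, 34.029788970947266), 71.28462982177734) [0.5349 0.0163 0.0509]
bed ((549.37353515625, 31.580455780029297), (100.05101776123047, 129.79867553710938), 71.11485290527344) 0.025175322084584402 3636
```

View pics/t3.png

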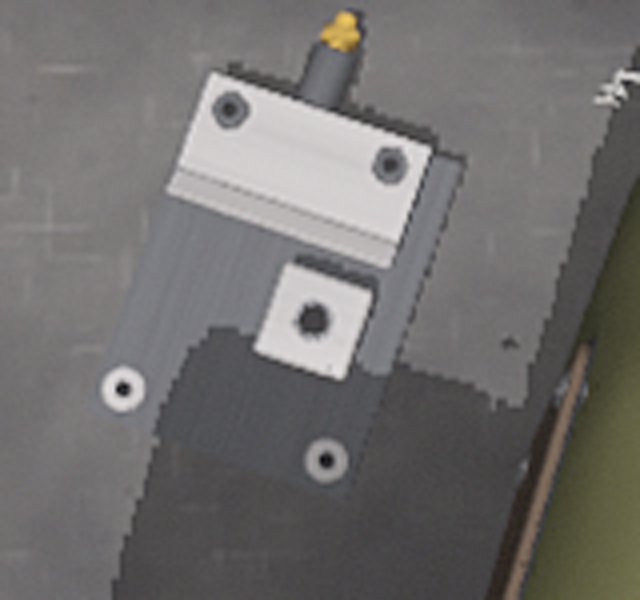

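View pics/w3.png

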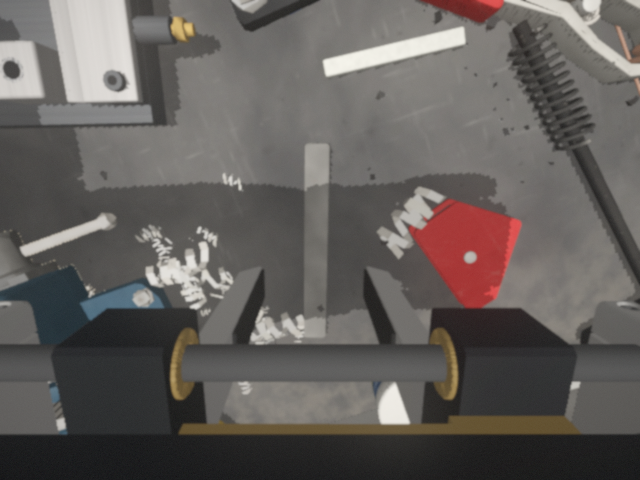

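The top crop shows the stop seated square against the lane at (312,320). The wrist view shows the bar upright in frame, columns 304–329 and rows 143–337, centred between the fingers.

Emit:
{"method": "jog_arm", "body": {"rows": [[[0.001,-0.0008,0.025],0.7,0.055],[[0,0,0.03],0,0.055],[[0,0,0.025],0,0.055],[[0,0,0.015],0,0.055],[[0,0,0.0075],0,0.055],[[0,0,0.003],0,0.055],[[0,0,0],0,0.055],[[0,0,0],0,0.03],[[0,0,0],0,0.01],[[0,0,0],0,0.01],[[0,0,0],0,0.01],[[0,0,0],0,0.01]], "squeeze": 50}}

```text
time_s: 12.0
ee_pos: [0.6745, -0.1624, 0.0029]
eef_rot: [3.141, -0.0, 1.206]
force: [0.2, 1.0, 0.3]
grip_width: 0.0252
grip_force: 0.0
```

Emit:
{"method": "jog_arm", "body": {"rows": [[[0,0,0],0,0.01],[[0,0,0],0,0.01],[[0,0,0],0,0.01],[[0,0,0],0,0.01]]}}

```text
time_s: 12.33
ee_pos: [0.6746, -0.1625, 0.0028]
eef_rot: [3.141, -0.0, 1.206]
force: [0.9, -0.6, 3.4]
grip_width: 0.0187
grip_force: 50.0
```

Emit:
{"method": "jog_arm", "body": {"rows": [[[0,0,-0.01],0,0.01],[[0,0,-0.03],0,0.01],[[0,0,-0.035],0,0.01],[[0,0,-0.035],0,0.01],[[0,0,-0.035],0,0.01],[[0.0159,-0.0303,0],0,0.01],[[0.0159,-0.0303,0],0,0.01],[[0.0159,-0.0303,0],0,0.01],[[0.0159,-0.0303,0],0,0.01],[[0.0159,-0.0303,0],0,0.01],[[0.0159,-0.0303,0],0,0.01],[[0.0159,-0.0303,0],0,0.01]]}}

```text
time_s: 13.33
ee_pos: [0.5142, 0.0183, 0.1476]
eef_rot: [-3.141, 0.0, 1.206]
force: [1.2, 1.2, -1.7]
grip_width: 0.0191
grip_force: 50.0
```

Emit:
{"method": "jog_arm", "body": {"rows": [[[0.0159,-0.0303,0],0,0.01],[[0.0159,-0.0303,0],0,0.01],[[0,0,0],-7.1,0.01],[[0,0,0],-7.1,0.01],[[0,0,0],-7.1,0.01],[[0,0,0],-7.1,0.01],[[0,0,0],-7.1,0.01],[[0,0,0],-7.1,0.01],[[0,0,0],-7.1,0.01],[[0,0,0],-7.1,0.01],[[0,0,0],-7.1,0.01],[[0,0,0],-7.1,0.01]]}}

```text
time_s: 14.33
ee_pos: [0.4702, 0.0686, 0.1477]
eef_rot: [-3.141, -0.0, 2.451]
force: [-0.9, -0.5, -1.3]
grip_width: 0.019
grip_force: 50.0
```

Emit:
{"method": "jog_arm", "body": {"rows": [[[0,0,0.01],-7.1,0.01],[[0,0,0.02],-7.1,0.01],[[0,0,0.02],-6.5,0.01],[[0,0,0],0,0.01],[[0,0,0],0,0.01],[[0,0,0],0,0.01]]}}

```text
time_s: 14.83
ee_pos: [0.471, 0.0686, 0.0986]
eef_rot: [3.141, 0.001, 2.803]
force: [-0.1, -0.2, -2.5]
grip_width: 0.0193
grip_force: 50.0
```

```bash
python3 - <<'E'
from h import *
delta([.4708,.0683,.029],161.1)
c=snap("wrist","w4"); p=cloud(c)
o=get_obs(); z=o["ee_pos"][2]
ys=np.radians(-18.9);X=np.array([np.cos(ys),np.sin(ys)]);Y=np.array([-X[1],X[0]])
for n in("top","wrist"):
    c=snap(n); p=cloud(c)
    m=(abs(p[...,2]-(z+.005))<.012); q=p[m]; d=q[:,:2]-o["ee_pos"][:2]; k=(abs(d@Y)<.02)&(abs(d@X)<.13); q=q[k];d=d[k]
    if len(q): r=cv2.minAreaRect((q[:,:2]*1000).astype(np.float32)); print(n,len(q),r,"x range",np.percentile(d@X,[.5,99.5]),"slope",np.polyfit(d@X,q[:,2],1), "tip z",q[(d@X)>.08,2].mean(),"tail z",q[(d@X)<-.05,2].mean())
E
```

```text
t 14.8333 pos [0.471  0.0686 0.0986] yaw 160.57533819538293 q [ 0.0677  0.2602  1.8416  0.      1.039  -1.1641] F [-0.0932 -0.2307 -2.4505]
tool shift mm [ 0.1286 -0.3767 69.6204] turn -0.5246618046170681
top 566 ((478.1827087402344, 66.12689208984375), (20.125993728637695, 169.68484497070312), 70.79554748535156) x range [-0.0771  0.092 ] slope [-0.0022  0.1039] tip z 0.10383688332886347 tail z 0.10408702388428898
wrist 9535 ((475.01904296875, 65.6578369140625), (39.61621856689453, 166.68072509765625), 65.47412109375) x range [-0.0777  0.0865] slope [-0.0003  0.1048] tip z 0.1044441221487431 tail z 0.1045687197096372
```

View pics/w4.png

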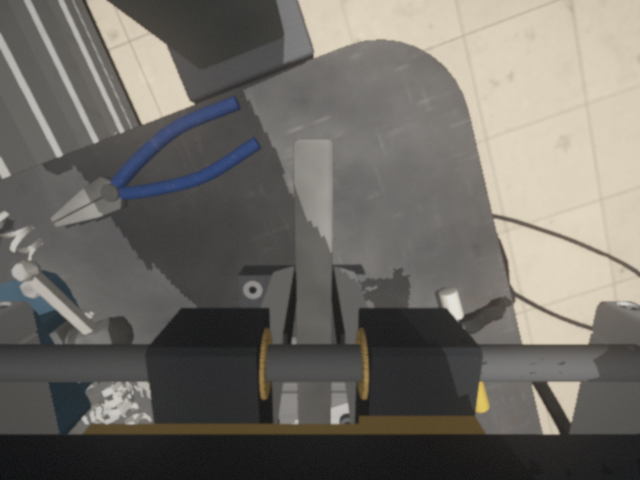

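The wrist view shows the bar held straight and level (columns 295–333), with its tail toward the robot. I'll lower it beside the stop with some lateral clearance, then ease it sideways onto the stop.

Emit:
{"method": "jog_arm", "body": {"rows": [[[0,0.0035,0.01],-0.4,0.01],[[0,0,0.02],0,0.01],[[0,0,0.02],0,0.01],[[0,0,0.01],0,0.01],[[0,0,0.006],0,0.01],[[0,0,0.003],0,0.01],[[0,0,0],0,0.01],[[0,0,0],0,0.01],[[0,0,0],0,0.01]]}}

```text
time_s: 15.73
ee_pos: [0.4722, 0.0719, 0.0292]
eef_rot: [3.141, 0.001, 2.813]
force: [0.6, -0.4, -2.3]
grip_width: 0.0191
grip_force: 50.0
```

Emit:
{"method": "jog_arm", "body": {"rows": [[[0,-0.001,0],0,0.01],[[0,-0.001,0],0,0.01],[[0,-0.0005,0],0,0.01],[[0,0,0],0,0.01],[[0,0,0],0,0.01]]}}

```text
time_s: 16.15
ee_pos: [0.471, 0.0695, 0.0285]
eef_rot: [3.142, 0.0, 2.813]
force: [-0.0, 0.3, -3.3]
grip_width: 0.0191
grip_force: 50.0
```

```bash
python3 - <<'E'
from h import *
delta([.4708,.0683,.029],161.1)
c=snap("top"); p=cloud(c); o=get_obs()
cv2.imwrite("pics/t5.png",cv2.resize(c["image"][200:350,210:370,::-1],None,fx=4,fy=4,interpolation=cv2.INTER_CUBIC))
c=snap("scene");cv2.imwrite("pics/s5.png",cv2.resize(c["image"][200:330,250:410,::-1],None,fx=4,fy=4,interpolation=cv2.INTER_CUBIC))
ys=np.radians(-18.9);X=np.array([np.cos(ys),np.sin(ys)]);Y=np.array([-X[1],X[0]])
for c,n in((c,"scene"),):
    p=cloud(c); d=p[...,:2]-o["ee_pos"][:2]; m=(abs(d@Y)<.007)&((d@X)>.03)&((d@X)<.085); q=p[m]; print(n,m.sum(),np.polyfit((d@X)[m],q[:,2],1),np.median(q[:,2]))
E
```

```text
t 16.15 pos [0.471  0.0695 0.0285] yaw 161.19309503798746 q [ 0.0695  0.3759  1.8856  0.      0.88   -1.1731] F [-0.0345  0.2717 -3.286 ]
tool shift mm [-0.2181 -1.1612 -0.4626] turn 0.09309503798746732
scene 120 [-9.5634  0.0215] -0.6205929954814144
```

View pics/s5.png

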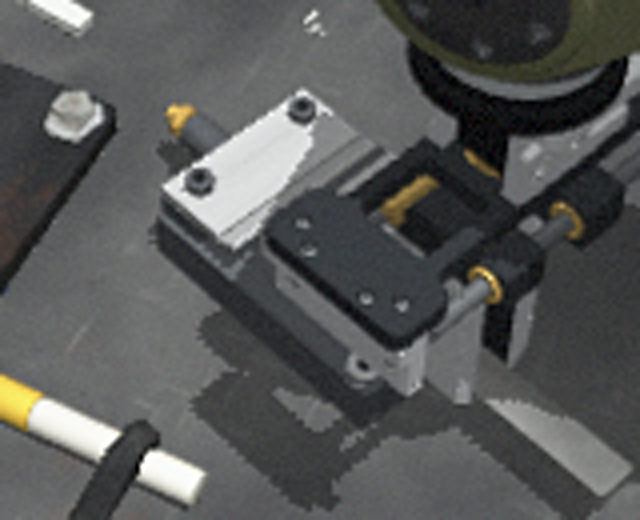

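The scene crop shows the gripper holding the bar in front of the jig. The tip is hidden behind the gripper, and the tail shows at (570,440). I'll feel for the stop's side by force.

Emit:
{"method": "jog_arm", "body": {"rows": [[[0,-0.0006,0],-0.2,0.01],[[0,-0.0006,0],0,0.01],[[0,0,0],0,0.01],[[0,0,0],0,0.01]]}}

```text
time_s: 16.58
ee_pos: [0.4706, 0.0683, 0.0284]
eef_rot: [-3.142, -0.0, 2.817]
force: [0.1, -0.1, -2.8]
grip_width: 0.0188
grip_force: 50.0
```

Emit:
{"method": "jog_arm", "body": {"rows": [[[0,-0.0005,0],0,0.01],[[0,0,0],0,0.01],[[0,0,0],0,0.01]]}}

```text
time_s: 16.83
ee_pos: [0.4704, 0.0679, 0.0284]
eef_rot: [-3.142, -0.0, 2.817]
force: [0.6, 0.9, -2.3]
grip_width: 0.0189
grip_force: 50.0
```

Emit:
{"method": "jog_arm", "body": {"rows": [[[0,0.0004,0],0.3,0.01],[[-0.003,0,0],0,0.01],[[-0.004,0,0],0,0.01],[[-0.004,0,0],0,0.01],[[-0.004,0,0],0,0.01],[[0,0,0],0,0.01],[[0,0,0],0,0.01]]}}

```text
time_s: 17.42
ee_pos: [0.4848, 0.0633, 0.0283]
eef_rot: [-3.142, -0.0, 2.811]
force: [0.1, 0.2, -2.8]
grip_width: 0.0187
grip_force: 50.0
```

```bash
python3 - <<'E'
from h import *
delta([.5008,.0569,.0278],160.9); print(get_obs()["moment"])
ys=np.radians(-18.9);X=np.array([np.cos(ys),np.sin(ys)]);Y=np.array([-X[1],X[0]])
d=get_obs()["ee_pos"][:2]-np.array([.5888,.0268]); print("jig xy of TCP",d@X*1000,d@Y*1000)
E
```

```text
t 17.4167 pos [0.4848 0.0633 0.0283] yaw 161.08554179549637 q [ 0.0549  0.3999  1.8502  0.      0.8917 -1.1858] F [ 0.0772  0.1816 -2.7508]
tool shift mm [-17.1752  -0.8601   0.5181] turn 0.18554179549636274
[ 0.0333 -0.0035  0.0715]
jig xy of TCP -110.18028195409447 0.8369295479055509
```

Emit:
{"method": "jog_arm", "body": {"rows": [[[-0.003,0,0],0,0.01],[[-0.003,0,0],0,0.01],[[-0.003,0,0],0,0.01],[[0,0,0],0,0.01],[[0,0,0],0,0.01]]}}

```text
time_s: 17.83
ee_pos: [0.4933, 0.0604, 0.0284]
eef_rot: [-3.142, -0.0, 2.812]
force: [-0.7, 0.1, -1.9]
grip_width: 0.0189
grip_force: 50.0
```

Emit:
{"method": "jog_arm", "body": {"rows": [[[0,-0.0004,0.0003],0,0.01],[[0,0,0],0,0.01],[[0,0,0],0,0.01]]}}

```text
time_s: 18.08
ee_pos: [0.493, 0.0601, 0.0281]
eef_rot: [-3.142, -0.0, 2.812]
force: [-0.2, 0.3, -2.1]
grip_width: 0.0188
grip_force: 50.0
```

Emit:
{"method": "jog_arm", "body": {"rows": [[[-0.003,0,0],0,0.01],[[-0.002,-0.0003,0.0003],0,0.01],[[0,0,0],0,0.01],[[0,0,0],0,0.01]]}}

```text
time_s: 18.42
ee_pos: [0.4977, 0.0582, 0.0278]
eef_rot: [-3.142, -0.001, 2.812]
force: [-2.7, 1.8, -0.1]
grip_width: 0.0191
grip_force: 50.0
```

Emit:
{"method": "jog_arm", "body": {"rows": [[[-0.001,-0.0003,0.0003],0,0.01],[[0,0,0],0,0.01],[[0,0,0],0,0.01]]}}

```text
time_s: 18.67
ee_pos: [0.4981, 0.0579, 0.0277]
eef_rot: [3.142, -0.001, 2.812]
force: [-7.3, 3.8, 6.1]
grip_width: 0.019
grip_force: 50.0
```

Emit:
{"method": "jog_arm", "body": {"rows": [[[-0.0015,0,0],0,0.01],[[-0.0015,0,0],0,0.01],[[0,0,0],0,0.01],[[0,0,0],0,0.01]]}}

```text
time_s: 19.0
ee_pos: [0.5008, 0.057, 0.0277]
eef_rot: [-3.141, -0.002, 2.812]
force: [-9.4, 4.9, 7.8]
grip_width: 0.0189
grip_force: 50.0
```

Emit:
{"method": "jog_arm", "body": {"rows": [[[-0.001,0,0],0,0.01],[[0,0,0],0,0.01],[[0,0,0],0,0.01]]}}

```text
time_s: 19.25
ee_pos: [0.5014, 0.0567, 0.0277]
eef_rot: [-3.141, -0.002, 2.812]
force: [-11.7, 5.1, 9.2]
grip_width: 0.019
grip_force: 50.0
```

Emit:
{"method": "jog_arm", "body": {"rows": [[[-0.001,0,0],0,0.01],[[0,0,0],0,0.01],[[0,0,0],0,0.01]]}}

```text
time_s: 19.5
ee_pos: [0.5022, 0.0565, 0.0277]
eef_rot: [-3.141, -0.003, 2.812]
force: [-12.0, 5.6, 10.2]
grip_width: 0.019
grip_force: 50.0
```

Emit:
{"method": "jog_arm", "body": {"rows": [[[-0.0006,0,0],0,0.01],[[0,0,0],0,0.01],[[0,0,0],0,0.01]]}}

```text
time_s: 19.75
ee_pos: [0.5027, 0.0563, 0.0277]
eef_rot: [-3.141, -0.003, 2.812]
force: [-13.5, 5.1, 11.3]
grip_width: 0.0191
grip_force: 50.0
```

Emit:
{"method": "jog_arm", "body": {"rows": [[[-0.001,0,-0.0002],0,0.01],[[0,0,0],0,0.01],[[0,0,0],0,0.01]]}}

```text
time_s: 20.0
ee_pos: [0.503, 0.0562, 0.0277]
eef_rot: [-3.141, -0.005, 2.812]
force: [-17.0, 6.5, 12.3]
grip_width: 0.0191
grip_force: 50.0
```

```bash
python3 - <<'E'
from h import *
o=get_obs(); print(o["force"],o["moment"],o["ee_pos"])
ys=np.radians(-18.9);X=np.array([np.cos(ys),np.sin(ys)]);Y=np.array([-X[1],X[0]])
d=o["ee_pos"][:2]-np.array([.5888,.0268]); print("jig xy of TCP",d@X*1000,d@Y*1000)
c=snap("wrist","w6"); p=cloud(c); q=p[...,:2]-np.array([.5888,.0268]); x=q@X;y=q@Y
m=(abs(y)<.006)&(x<-.11)&(x>-.2)&(abs(p[...,2]-.033)<.006); print("tail end x",np.percentile(x[m],[0.5,1,2]),m.sum(),p[m][:,2].mean())
m=(abs(p[...,2]-.033)<.004)&(x<-.115)&(x>-.165)&(abs(y)<.02); r=cv2.minAreaRect((p[m][:,:2]*1000).astype(np.float32)); print(r, "y mid",np.median(y[m]), np.percentile(y[m],[2,98]))
cv2.imwrite("pics/t6.png",cv2.resize(snap("top")["image"][200:350,210:370,::-1],None,fx=4,fy=4,interpolation=cv2.INTER_CUBIC))
E
```

```text
[-16.993    6.478   12.2925] [1.4441 3.3384 0.0929] [0.503  0.0562 0.0277]
jig xy of TCP -90.74125331199994 0.005113125363306117
tail end x [-0.1693 -0.1689 -0.1684] 2753 0.03352923097871156
((456.6294250488281, 72.37051391601562), (20.05622673034668, 49.701454162597656), 71.59229278564453) y mid 0.0004860423816227965 [-0.0093  0.01  ]
```

View pics/t6.png

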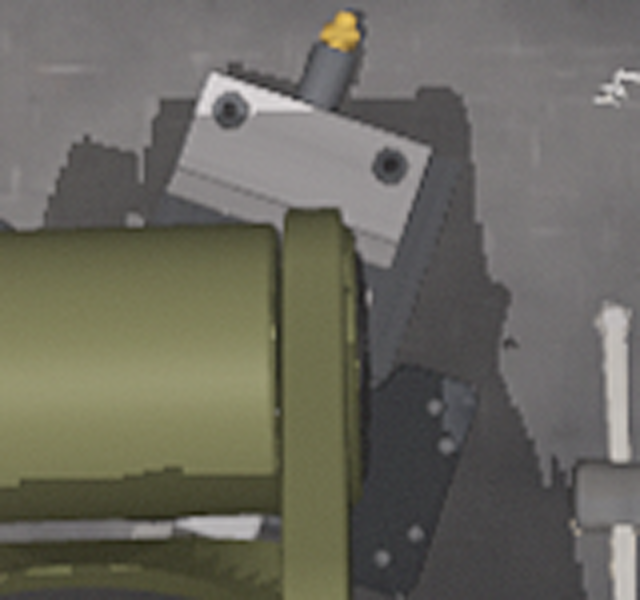

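The top crop shows the arm covering the lane. The lip and stop region are unmoved, and the brass plunger end is at (340,30). The force has stiffened, which suggests the bar has butted, so I'll confirm with a bit more push and a light nudge to the stop.

Emit:
{"method": "jog_arm", "body": {"rows": [[[-0.0006,-0.0004,0],0,0.01],[[0,0,0],0,0.01],[[0,0,0],0,0.01],[[0,0,0],0,0.01]], "squeeze": 60}}

```text
time_s: 20.43
ee_pos: [0.503, 0.0561, 0.0277]
eef_rot: [-3.141, -0.006, 2.812]
force: [-20.7, 11.5, 15.3]
grip_width: 0.0189
grip_force: 60.0
```

Emit:
{"method": "jog_arm", "body": {"rows": [[[-0.0005,-0.0004,0],0,0.01],[[0,0,0],0,0.01],[[0,0,0],0,0.01],[[0,0,0],0,0.01]]}}

```text
time_s: 20.77
ee_pos: [0.503, 0.056, 0.0277]
eef_rot: [3.141, -0.007, 2.812]
force: [-22.2, 16.1, 15.7]
grip_width: 0.0188
grip_force: 60.0
```

```bash
python3 - <<'E'
from h import *
o=get_obs(); print(o["force"],o["moment"],o["ee_pos"],o["eef_rot"])
ys=np.radians(-18.9);X=np.array([np.cos(ys),np.sin(ys)]);Y=np.array([-X[1],X[0]])
d=o["ee_pos"][:2]-np.array([.5888,.0268]); print("jig xy of TCP",d@X*1000,d@Y*1000,"F",o["force"][:2]@X,o["force"][:2]@Y)
c=snap("wrist"); p=cloud(c); q=p[...,:2]-np.array([.5888,.0268]); x=q@X;y=q@Y
m=(abs(y)<.006)&(x<-.11)&(x>-.2)&(abs(p[...,2]-.033)<.006); print("tail end x",np.percentile(x[m],[0.5,1,2]),m.sum(),p[m][:,2].mean())
print("height slope",np.polyfit(x[m],p[m][:,2],1))
E
```

```text
[-22.1862  16.0886  15.7415] [3.0136 4.3056 0.0688] [0.503  0.056  0.0277] [ 3.1414 -0.0067  2.8119]
jig xy of TCP -90.599680593135 -0.14650649203308574 F -26.201395596801806 8.0347238549988
tail end x [-0.1692 -0.1687 -0.1682] 2746 0.03352615054965055
height slope [0.0021 0.0338]
```

```bash
python3 -c "
from station import *
print(hand_in())"
```

```text
the job is handed in; nothing more can be done
None
```

The job is handed in at 20.8 s: the end stop is fully seated in the bed and released. The bar is held against its side and pressed home with about 26 N (it stopped advancing, so I take it as butted on the back stop). The earth contact was out of view, and the other tools were not touched.

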